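Set the facet depth by clicks and lock it

TASK

Zero the green setting head on the polishing bench: turn its knurled knob anticlockwise (seen from above), gently, until the lug on the knob rests on its sprung stop post. From there turn it clockwise exactly four clicks, counting them by feel because the notches are unevenly spaced, and leave it in the fourth notch; then push the lock lever over to its locked end. Do not ram the stop, and leave the other things on the bench alone.

Things in the scene. Friction and masses are not known exactly. Their poses are not given: they have to be found in the camera images.
- head: The setting head: a green cast block fixed to the bench, 100 (x) x 215 (y) x 50 mm high, from y -97.5 to +117.5. Origin on the bench under the block, z up. On top: the knob on the -y half, the lock lever on the +y half.
- knob_axis (a point): Point fixed in the head on the knob's vertical axis, 75 mm above the bench, at (0, -50, 75) mm of the head; its axes are the head's and do not turn with the knob. The knob is round, knurled brass, 44 mm in diameter, its grip rim 58 to 88 mm above the bench. Under the rim a steel lug sticks out at 25 mm radius, top 58 mm above the bench: keep the finger tips above it.
- knob_top (a point): Centre of the knob's top, fixed in the head, 88 mm up. The knob has seven hidden notches, 0.4 to 0.65 rad apart, unevenly; the first click comes about 0.35 rad clockwise of the stop, none below. A click resists with up to 0.25 N m for some 0.25 rad, snaps over, then helps as much; let go, the knob settles in the nearest notch. It starts one or two clicks above zero.
- stop: The stop post: steel pin, 6 mm in diameter, 8 mm high, on the head's top 25 mm from the knob's axis on the head's -x side. Origin on the knob's axis, 50 mm above the bench. The knob's lug meets it at the anticlockwise end. It is sprung: 1.5 N m per rad of knob beyond touch, soon more than any click; more than 24 N from the lug (0.6 N m at the knob) is ramming.
- stud (a joint): How far the setting stud, a steel rod of 10 mm diameter, stands out of the head's -y end beyond its zero length, in m. It is geared to the knob, 0.25 mm per rad (0.1 to 0.16 mm per click), growing clockwise; on the stop it reads slightly below 0. Its measured value is too coarse to count by.
- lock_pivot (a point): A point fixed in the head on the lock lever's vertical pivot axis, 62 mm above the bench, at (0, 85, 62) mm of the head's frame, axes as the head's.
- lock_pin (a point): Top centre of the lock lever's upright round finger pin: 12 mm in diameter, from 57 to 89 mm above the bench, at the lever's end 60 mm from the pivot. It moves with the lever.
- lock (a joint): Angle of the lock lever in rad: 0 fully open, 1.2 at its locked end stop; grows clockwise seen from above (the pin starts on the head's -x side and swings towards its +y). Friction 0.1 N m, about 2 N at the pin; it stays where it is left.
- tin: Bystander: small round brass tin, 60 mm in diameter, 22 mm high. Origin under its centre.
- dop: Bystander: steel dop standing upright, 26 mm in diameter, 52 mm high. Origin under its centre.
- jar: Bystander: amber glass jar, 56 mm in diameter, 65 mm high. Origin under its centre.
- wrench: Bystander: steel spanner 150 mm long lying flat along its own x. Origin under its middle.

How it is judged:
By the outcome, as a careful person would: the job done as asked, in the order asked, and still so for the second after the job is handed in, with the robot touching nothing.
It also fails if it takes over 72 s, if anything falls off the work surface, if the arm or the gripper's body presses on something with over 40 N, if the wrist force passes 120 N, or if a joint passes its speed limit or range.

ROBOT

A 6-joint arm with a two-finger parallel gripper is mounted at the origin on the work surface. World frame = base frame: x ahead of the robot, y to its left, z up, the work surface at z = 0. Lengths are in m, angles in rad, forces in N, time in s.
With the tool pointing down it reaches from about 0.25 to 0.775 m from the base axis. Payload 4 kg.
Tool frame: the origin (TCP) lies between the finger pads; the fingertips stand 25 mm ahead of it and the grasp point (between the pads) lies 6 mm ahead of it (robot.tip_reach is the z of the fingertips in the tool frame, in m); z points along the fingers, y is the line along which they close (so a half turn about z gives the same grasp; the last joint's range is limited). The gripper opens to 94 mm and grips with 3 to 60 N. Pads are 16 mm wide; open, the fingers measure 119 mm over their backs; the gripper's body (75 mm by 177 mm) begins 78 mm behind the grasp point.
Start: joints at [-1.278, 0.087, 1.371, -0, 1.684, -0.103], TCP at [0.212, -0.507, 0.231] pointing down, gripper open.
Joint ranges: [-3.1, 3.1], [-0.76, 2.03], [0.27, 2.55], [-1.08, 4.22], [0.17, 2.65], [-2.57, 2.57]. Speed limits (rad/s): [2.79, 2.79, 3.14, 3.14, 3.14, 3.14].

INTERFACE

Orientations are given as [roll, pitch, yaw] about the fixed x, y, z axes, in that order (R = Rz(yaw) Ry(pitch) Rx(roll)).
In Python, from bench import robot gives the robot as it stands. The module is installed in compiled form; this text tells all that it offers.
- The arm moves only by the shell command python3 -m handwheel 'ROWS'. ROWS is JSON, a list of rows, each a list of 3 entries, a list of its own where there are three numbers: the turn, a rotation vector about the world's x, y, z in units of 90 degrees (1.0 is 90 degrees), then the shift along the world's x, y, z in units of 0.05 m (1.0 is 0.05 m), then the closure, from 0 (fully open) to 1 (shut). A call has 1 to 5 rows; each row shifts and turns the commanded pose from where the row before left it; what a row does not reach is not made up. A row lasts 1/10 s, in which the tool goes at most 50 mm and 8.59 degrees, less where a joint would pass 70% of its speed; a pose out of reach is approached as far as the arm can. A call with a number of a shift or a turn outside -1 to 1 is refused whole. A call with a gripper value outside its range is refused whole. The fingers move at their own pace and stop on an object; the grip force is fixed at half the most. Time passes only in rows, so rows that do not move let the fingers close. It gives the time, the measured TCP pose, the force, the opening and the grip force at its end, in the units of the state.
- robot.get_obs(): the state, without advancing time (a new reading comes with each control period).
- robot.snapshot(name): name is "side" or "top"; returns (picture, depth): 400x640x3 uint8, red, green, blue; 400x640 float32, m along the optical axis (not along the pixel's ray), 0 where there is no reading.
- robot.calibration(name): a dict with "mtx" (3x3 intrinsics, pixels), "D" ([k1, k2, p1, p2, k3] as OpenCV has them; the pictures are not rectified), "extrinsics" (4x4, takes a point from camera to world coordinates). Camera axes: x right, y down, z forward; pixel columns grow to the right and rows downward; lengths in m; the calibration is good to about 2 mm. A picture is of the moment at which its call begins. calibration takes no time and is no camera call.
- robot.close_job(): hands the job in; it is judged then, once.
Trained networks look in the newest picture that a camera, given by its name, has taken for a name from the list of things; names that differ only in an ending like _2 or _b are one class to them, and where a whole thing is asked for, a point or a joint stands for the part that bears it (a point fixed in the world has none). Each returns a list of dicts, best first, with "p" (0 to 1); they miss things now and then, are a little off and sometimes report something else, mostly with a low value. They report only what shows in the picture. A call takes as long as a camera call.
- robot.boxes_of(query, camera): "bbox" ([left, top, right, bottom] in pixels, round what is visible of it).
The state is a dict: "time": time; "joint_positions": joint angles; "qvel": joint speeds; "joint_torque": joint torques, N m; "tool_pos": TCP position; "ee_rot": TCP orientation; "wrist_force": force on the tool from outside, world axes, zero at the start; "wrist_torque": the same for the moment, N m; "width": finger opening in m; "finger_force": force on a finger pad.
Only numpy, scipy, OpenCV 4.12 (cv2) and the standard library are available. Lean on these libraries where they do the work, as an engineer would, in place of code of your own. Each camera call takes 0.05 s, during which the arm holds its last target. There are 200 camera calls.

## Working session

There is one attempt and no reset: what is moved stays moved. The work goes in short steps, Python scripts to look and compute and a shell command to move; the robot and the scene stay as the last step left them, time stands still between calls to the robot, and variables do not carry over. Pictures are saved under pics/ and viewed, at most 10 in all, crops included, and the job is handed in when it is done.

```bash
mkdir -p pics
cat > h.py <<'E'
import numpy as np,cv2
from bench import robot
def world(cam,uv,depth=None,z=None):
    c=robot.calibration(cam);K=np.array(c["mtx"]);D=np.array(c["D"]);T=np.array(c["extrinsics"])
    n=cv2.undistortPoints(np.array(uv,float).reshape(-1,1,2),K,D).reshape(-1,2)
    r=np.c_[n,np.ones(len(n))]
    if depth is not None: return (r*np.array(depth).reshape(-1,1))@T[:3,:3].T+T[:3,3]
    d=r@T[:3,:3].T
    return T[:3,3]+d*((z-T[2,3])/d[:,2])[:,None]
E
python3 - <<'E'
from h import *
o=robot.get_obs();print(o)
for c in("top","side"):
    p,d=robot.snapshot(c);cv2.imwrite(f"pics/{c}0.png",p[:,:,::-1]);np.save(f"{c}0.npy",d)
    print(c,np.array(robot.calibration(c)["extrinsics"]).round(3).tolist())
    for q in("head","knob_top","lock_pin","stop"):
        print(q,[(np.round(b["bbox"]).tolist(),round(b["p"],2)) for b in robot.boxes_of(q,c)[:2]])
E
```

```text
{'time': 0.0, 'joint_positions': array([-1.27809594e+00,  8.79670696e-02,  1.37224249e+00, -3.52638479e-05,
        1.68356905e+00, -1.03078558e-01]), 'qvel': array([-1.62763272e-03,  1.81986968e-04,  3.75190540e-04,  4.31867118e-04,
        1.00766619e-04, -6.85242643e-05]), 'joint_torque': array([ 4.89009781e-04, -3.40182924e+01, -3.02428436e+01,  7.18543259e-02,
        3.29327141e-02, -1.52680159e-04]), 'tool_pos': array([ 0.2118956 , -0.50701919,  0.22930348]), 'ee_rot': array([-3.13941470e+00, -1.90063517e-04,  3.95774805e-01]), 'wrist_force': array([0.41440494, 0.01283229, 0.23402295]), 'wrist_torque': array([-0.02704538,  0.03962137, -0.02957148]), 'finger_force': 0.0, 'width': 0.09439459885752649}
top [[0.023, -0.996, 0.091, 0.453], [-0.999, -0.025, -0.022, 0.012], [0.024, -0.091, -0.996, 1.013], [0.0, 0.0, 0.0, 1.0]]
head [([239.0, 175.0, 345.0, 245.0], 0.98)]
knob_top [([238.0, 171.0, 347.0, 240.0], 0.56)]
lock_pin [([250.0, 193.0, 260.0, 228.0], 0.73)]
stop []
side [[-0.991, -0.073, 0.116, 0.444], [-0.137, 0.511, -0.849, 0.664], [0.003, -0.857, -0.516, 0.492], [0.0, 0.0, 0.0, 1.0]]
head [([286.0, 198.0, 369.0, 297.0], 0.61)]
knob_top [([282.0, 197.0, 370.0, 295.0], 0.58)]
lock_pin [([309.0, 243.0, 358.0, 263.0], 0.82), ([239.0, 320.0, 256.0, 351.0], 0.36)]
stop []
```

Run:
```python
import cv2,numpy as np
a=cv2.imread("pics/top0.png")[60:360,120:520];cv2.imwrite("pics/top0c.png",cv2.resize(a,(800,600),interpolation=3))
b=cv2.imread("pics/side0.png")[150:375,180:480];cv2.imwrite("pics/side0c.png",cv2.resize(b,(800,600),interpolation=3))
```

```text
(no output)
```

View pics/top0c.png

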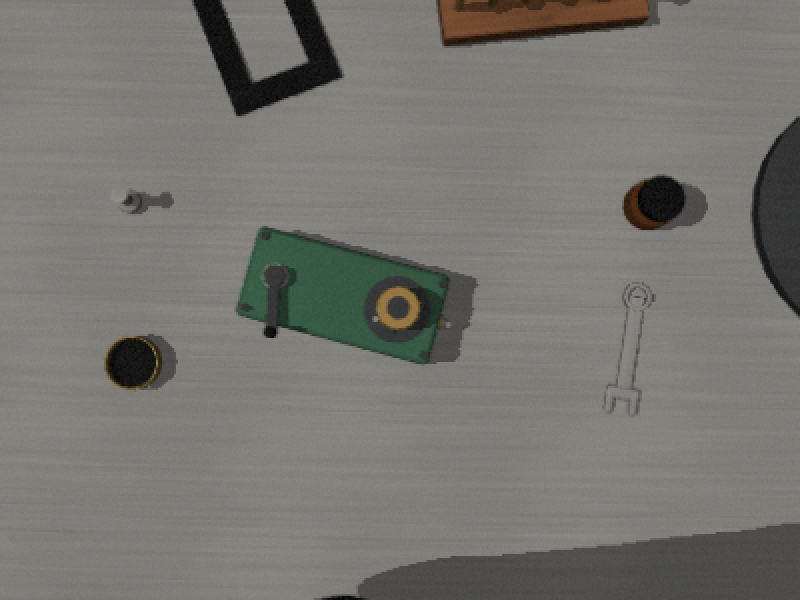

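View pics/side0c.png

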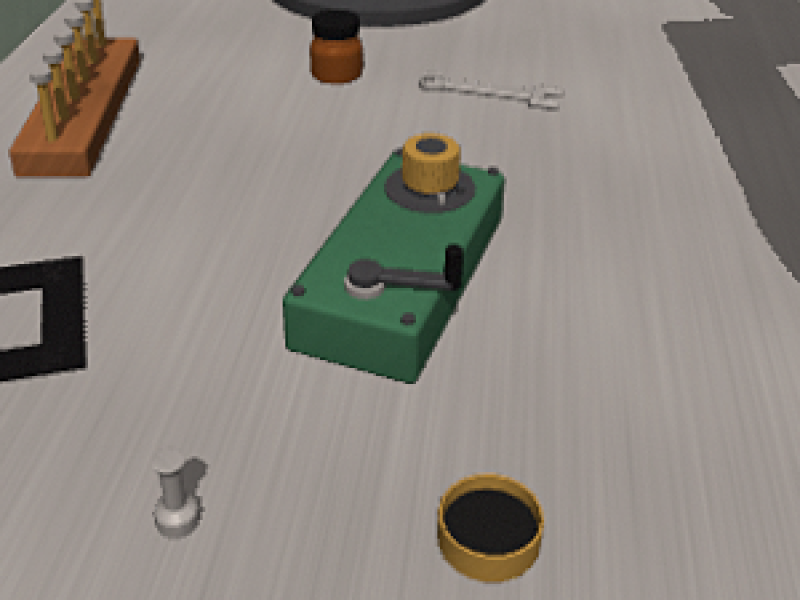

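The top view shows the knob at about pixel (319, 214), the lever pivot at (257, 197) and its pin at (255, 226), with the block's corners clear. The side view confirms this, and shows the lug on the side of the knob facing that camera. Nothing stands close to the head.

Run:
```python
from h import *
im=cv2.imread("pics/top0.png");hsv=cv2.cvtColor(im,cv2.COLOR_BGR2HSV)
d=np.load("top0.npy")
g=cv2.inRange(hsv,(15,110,60),(32,255,255));g[:195]=0;g[235:]=0;g[:,:300]=0;g[:,337:]=0
y,x=np.nonzero(g);(c,r)=cv2.minEnclosingCircle(np.c_[x,y].astype(np.float32))
print("knob px",c,r,world("top",[c],z=.088),"depth",np.median(d[g>0]))
gr=cv2.inRange(hsv,(60,60,30),(95,255,255));gr=cv2.morphologyEx(gr,cv2.MORPH_OPEN,np.ones((3,3)))
cs=max(cv2.findContours(gr,0,1)[0],key=cv2.contourArea);rect=cv2.minAreaRect(cs);print(rect)
P=world("top",cv2.boxPoints(rect),z=.05);print(P.round(4)); C=P.mean(0);
E=P[1]-P[0];F=P[2]-P[1];print(np.linalg.norm(E),np.linalg.norm(F))
L=E if np.linalg.norm(E)>np.linalg.norm(F) else F
L=L/np.linalg.norm(L); L=L if L[1]>0 else -L
yaw=np.arctan2(-L[0],L[1]);R=np.array([[np.cos(yaw),-np.sin(yaw)],[np.sin(yaw),np.cos(yaw)]])
o=C[:2]-R@[0,.01];print("yaw",yaw,"origin",o,"knob",o+R@[0,-.05],"pivot",o+R@[0,.085])
print("pin px",world("top",[(255,225.5)],z=.089))
# side check of knob top
s=cv2.imread("pics/side0.png");hs=cv2.cvtColor(s,cv2.COLOR_BGR2HSV)
print("side knob top",world("side",[(180+431/8*3,150+146/8*3)],z=.088))
```

```text
knob px (318.69512939453125, 213.59756469726562) 10.914898872375488 [[ 0.49653821 -0.01935468  0.088     ]] depth 0.9248284
((291.1742858886719, 207.34646606445312), (98.6847915649414, 45.928367614746094), 14.931418418884277)
[[ 0.4871  0.1528  0.05  ]
 [ 0.5835  0.131   0.05  ]
 [ 0.5336 -0.0761  0.05  ]
 [ 0.4378 -0.0525  0.05  ]]
0.09880002084158503 0.21301224150050926
yaw -0.23616211136932252 origin [0.50815318 0.02907037] knob [ 0.49645453 -0.01954178] pivot [0.52804088 0.11171104]
pin px [[0.46883606 0.11074192 0.089     ]]
side knob top [[ 0.49926175 -0.0186345   0.088     ]]
```

```bash
for i in 1 2; do :; done
python3 -m handwheel '[[[0,0,0.038],[0.38,0.65,-0.1],0],[[0,0,0.038],[0.38,0.65,-0.1],0],[[0,0,0.038],[0.38,0.65,-0.1],0],[[0,0,0.038],[0.38,0.65,-0.1],0],[[0,0,0.038],[0.38,0.65,-0.1],0]]'
python3 -m handwheel '[[[0,0,0.038],[0.38,0.65,-0.1],0],[[0,0,0.038],[0.38,0.65,-0.1],0],[[0,0,0.038],[0.38,0.65,-0.1],0],[[0,0,0.038],[0.38,0.65,-0.1],0],[[0,0,0.038],[0.38,0.65,-0.1],0]]'
python3 -m handwheel '[[[0,0,0.038],[0.38,0.65,-0.1],0],[[0,0,0.038],[0.38,0.65,-0.1],0],[[0,0,0.038],[0.38,0.65,-0.1],0],[[0,0,0.038],[0.38,0.65,-0.1],0],[[0,0,0.038],[0.38,0.65,-0.1],0]]'
python3 -m handwheel '[[[0,0,0],[0,0,0],0],[[0,0,0],[0,0,0],0]]'
```

```text
time: 1.0
tool_pos: [0.3076, -0.3437, 0.2055]
ee_rot: [3.141, -0.0, 0.696]
wrist_force: [1.2, 0.3, -0.8]
width: 0.0942
finger_force: 0.0
time: 1.5
tool_pos: [0.4026, -0.1811, 0.1806]
ee_rot: [3.141, -0.0, 0.995]
wrist_force: [-0.1, -0.2, 0.3]
width: 0.0938
finger_force: 0.0
time: 2.0
tool_pos: [0.4977, -0.0185, 0.1556]
ee_rot: [3.141, 0.0, 1.294]
wrist_force: [1.4, -0.1, 0.6]
width: 0.0938
finger_force: 0.0
time: 2.2
tool_pos: [0.497, -0.0196, 0.1553]
ee_rot: [-3.141, 0.001, 1.292]
wrist_force: [0.3, -0.5, -0.4]
width: 0.0939
finger_force: 0.0
```

```bash
cat > t.py <<'E'
from bench import robot
import numpy as np
o=robot.get_obs();print("t",round(o["time"],2),"pos",o["tool_pos"].round(4),"yaw %.3f"%o["ee_rot"][2],"F",o["wrist_force"].round(1),"T",o["wrist_torque"].round(3),"w",round(o["width"],4),"ff",round(o["finger_force"],1))
E
python3 -m handwheel '[[[0,0,0],[0,0,-0.4],0],[[0,0,0],[0,0,-0.4],0],[[0,0,0],[0,0,-0.3],0.3],[[0,0,0],[0,0,-0.24],0.4],[[0,0,0],[0,0,0],0.45]]' >/dev/null;python3 t.py
python3 -m handwheel '[[[0,0,0],[0,0,0],0.6],[[0,0,0],[0,0,0],0.7],[[0,0,0],[0,0,0],1],[[0,0,0],[0,0,0],1],[[0,0,0],[0,0,0],1]]' >/dev/null;python3 t.py
python3 -m handwheel '[[[0,0,0],[0,0,0],1],[[0,0,0],[0,0,0],1]]' >/dev/null;python3 t.py
```

```text
t 2.7 pos [ 0.4955 -0.0209  0.0869] yaw 1.289 F [ 0.2 -0.5 -0.7] T [-0.06  -0.027  0.017] w 0.0732 ff 0.0
t 3.2 pos [ 0.4983 -0.0203  0.0895] yaw 1.291 F [ 3.  -1.9  0.8] T [-0.158 -0.465 -0.05 ] w 0.0435 ff 30.0
t 3.4 pos [ 0.4983 -0.0203  0.0895] yaw 1.291 F [ 4.3 -1.5  1.2] T [-0.228 -0.692 -0.036] w 0.0439 ff 30.0
```

```bash
cat > g.py <<'E'
import sys
from bench import robot
o=robot.get_obs();T=o["wrist_torque"][2]
print("%.2f yaw %.3f Tz %.3f F %s w %.4f"%(o["time"],o["ee_rot"][2],T,o["wrist_force"].round(1),o["width"]))
sys.exit(abs(T)>float(sys.argv[1]))
E
W="python3 -m handwheel"; q=/dev/null
$W '[[[0,0,0.032],[0,0,0],1]]' >$q && python3 g.py 0.32 &&
$W '[[[0,0,0.032],[0,0,0],1]]' >$q && python3 g.py 0.32 &&
$W '[[[0,0,0.032],[0,0,0],1]]' >$q && python3 g.py 0.32 &&
$W '[[[0,0,0.032],[0,0,0],1]]' >$q && python3 g.py 0.32 &&
$W '[[[0,0,0.032],[0,0,0],1]]' >$q && python3 g.py 0.32 &&
$W '[[[0,0,0.032],[0,0,0],1]]' >$q && python3 g.py 0.32 &&
$W '[[[0,0,0.032],[0,0,0],1]]' >$q && python3 g.py 0.32 &&
$W '[[[0,0,0.032],[0,0,0],1]]' >$q && python3 g.py 0.32
```

```text
3.50 yaw 1.342 Tz -0.274 F [ 4.7 -0.5  1.7] w 0.0439False
```

```bash
sed -i 's/sys.exit(\(.*\))$/sys.exit(int(\1))/' g.py
W="python3 -m handwheel"; q=/dev/null
$W '[[[0,0,0.032],[0,0,0],1]]' >$q && python3 g.py 0.34 &&
$W '[[[0,0,0.032],[0,0,0],1]]' >$q && python3 g.py 0.34 &&
$W '[[[0,0,0.032],[0,0,0],1]]' >$q && python3 g.py 0.34 &&
$W '[[[0,0,0.032],[0,0,0],1]]' >$q && python3 g.py 0.34 &&
$W '[[[0,0,0.032],[0,0,0],1]]' >$q && python3 g.py 0.34 &&
$W '[[[0,0,0.032],[0,0,0],1]]' >$q && python3 g.py 0.34 &&
$W '[[[0,0,0.032],[0,0,0],1]]' >$q && python3 g.py 0.34
```

```text
3.60 yaw 1.393 Tz -0.217 F [ 5.6 -1.6  1.9] w 0.0435
3.70 yaw 1.443 Tz -0.211 F [ 5.9 -1.3  2.6] w 0.0436
3.80 yaw 1.494 Tz -0.153 F [ 5.5 -1.5  1.5] w 0.0435
3.90 yaw 1.544 Tz -0.081 F [ 5.7 -1.8  2.5] w 0.0436
4.00 yaw 1.595 Tz -0.048 F [ 5.4 -1.5  2.2] w 0.0436
4.10 yaw 1.645 Tz 0.055 F [ 6.3 -1.5  1.6] w 0.0431
4.20 yaw 1.696 Tz 0.081 F [ 5.9 -1.9  2.3] w 0.0431
```

```bash
W="python3 -m handwheel"; q=/dev/null
$W '[[[0,0,0.032],[0,0,0],1]]' >$q && python3 g.py 0.34 &&
$W '[[[0,0,0.032],[0,0,0],1]]' >$q && python3 g.py 0.34 &&
$W '[[[0,0,0.032],[0,0,0],1]]' >$q && python3 g.py 0.34 &&
$W '[[[0,0,0.032],[0,0,0],1]]' >$q && python3 g.py 0.34 &&
$W '[[[0,0,0.032],[0,0,0],1]]' >$q && python3 g.py 0.34 &&
$W '[[[0,0,0.032],[0,0,0],1]]' >$q && python3 g.py 0.34 &&
$W '[[[0,0,0.032],[0,0,0],1]]' >$q && python3 g.py 0.34 &&
$W '[[[0,0,0.032],[0,0,0],1]]' >$q && python3 g.py 0.34
```

```text
4.30 yaw 1.746 Tz 0.103 F [ 6.6 -1.7  1.6] w 0.0433
4.40 yaw 1.796 Tz 0.186 F [ 6.1 -1.5  1.6] w 0.0434
4.50 yaw 1.846 Tz 0.025 F [ 6.7 -2.   0.8] w 0.0434
4.60 yaw 1.896 Tz -0.022 F [ 6.2 -0.5  0.6] w 0.0434
4.70 yaw 1.947 Tz -0.098 F [ 6.4 -1.3  1. ] w 0.0436
4.80 yaw 1.997 Tz -0.130 F [ 6.3 -0.8 -0.1] w 0.0433
4.90 yaw 2.047 Tz -0.208 F [ 7.1 -1.   0.7] w 0.0433
5.00 yaw 2.097 Tz -0.244 F [ 7.5 -0.8 -0.4] w 0.0433
```

```bash
W="python3 -m handwheel"; q=/dev/null
$W '[[[0,0,0.02],[0,0,0],1]]' >$q && python3 g.py 0.36 &&
$W '[[[0,0,0.02],[0,0,0],1]]' >$q && python3 g.py 0.36 &&
$W '[[[0,0,0.02],[0,0,0],1]]' >$q && python3 g.py 0.36 &&
$W '[[[0,0,0.02],[0,0,0],1]]' >$q && python3 g.py 0.36 &&
$W '[[[0,0,0.02],[0,0,0],1]]' >$q && python3 g.py 0.36; 
$W '[[[0,0,0],[0,0,0],1]]' >$q ; python3 g.py 0.36;$W '[[[0,0,0],[0,0,0],1]]' >$q ; python3 g.py 0.36
```

```text
5.10 yaw 2.128 Tz -0.292 F [7.2 0.3 0.3] w 0.0435
5.20 yaw 2.159 Tz -0.329 F [ 6.5 -0.5 -0.8] w 0.0439
5.30 yaw 2.190 Tz -0.383 F [ 6.8 -0.3  0.4] w 0.0431
5.40 yaw 2.189 Tz -0.285 F [ 6.8  0.  -0.3] w 0.0433
5.50 yaw 2.189 Tz -0.291 F [ 6.1 -0.3  0.1] w 0.0436
```

```bash
W="python3 -m handwheel"; q=/dev/null
$W '[[[0,0,0.02],[0,0,0],1]]' >$q ; python3 g.py 0.42 &&
$W '[[[0,0,0.02],[0,0,0],1]]' >$q ; python3 g.py 0.42; 
$W '[[[0,0,0],[0,0,0],1],[[0,0,0],[0,0,0],1]]' >$q ; python3 g.py 0.36
python3 - <<'E'
from h import *
p,d=robot.snapshot("side");cv2.imwrite("pics/s1.png",cv2.resize(p[150:300,260:420,::-1],(800,600)[:2] if 0 else (640,600),interpolation=3))
E
```

```text
5.60 yaw 2.221 Tz -0.353 F [ 7.5 -0.5 -0.1] w 0.0437
5.70 yaw 2.252 Tz -0.459 F [ 7.4 -1.4 -1.1] w 0.0435
5.90 yaw 2.251 Tz -0.396 F [ 7.9 -0.6 -0.1] w 0.0438
```

View pics/s1.png

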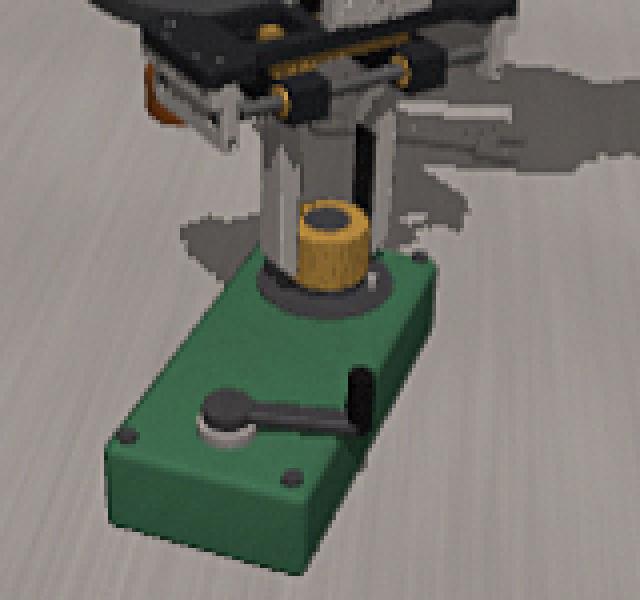

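The lug is over on the stop side at (375, 280). The held torque is -0.40 N m, above any click and below ramming, so the knob is on the stop. Next I turn clockwise, logging the torque.

```bash
W="python3 -m handwheel"; q=/dev/null
$W '[[[0,0,-0.05],[0,0,0],1],[[0,0,-0.05],[0,0,0],1]]' >$q && python3 g.py 0.45 
$W '[[[0,0,-0.05],[0,0,0],1]]' >$q && python3 g.py 0.45 &&
$W '[[[0,0,-0.03],[0,0,0],1]]' >$q && python3 g.py 0.45 &&
$W '[[[0,0,-0.03],[0,0,0],1]]' >$q && python3 g.py 0.45 &&
$W '[[[0,0,-0.03],[0,0,0],1]]' >$q && python3 g.py 0.45 &&
$W '[[[0,0,-0.03],[0,0,0],1]]' >$q && python3 g.py 0.45 &&
$W '[[[0,0,-0.03],[0,0,0],1]]' >$q && python3 g.py 0.45 &&
$W '[[[0,0,-0.03],[0,0,0],1]]' >$q && python3 g.py 0.45 &&
$W '[[[0,0,-0.03],[0,0,0],1]]' >$q && python3 g.py 0.45 &&
$W '[[[0,0,-0.03],[0,0,0],1]]' >$q && python3 g.py 0.45 &&
$W '[[[0,0,-0.03],[0,0,0],1]]' >$q && python3 g.py 0.45 &&
$W '[[[0,0,-0.03],[0,0,0],1]]' >$q && python3 g.py 0.45 &&
$W '[[[0,0,-0.03],[0,0,0],1]]' >$q && python3 g.py 0.45 &&
$W '[[[0,0,-0.03],[0,0,0],1]]' >$q && python3 g.py 0.45 &&
$W '[[[0,0,-0.03],[0,0,0],1]]' >$q && python3 g.py 0.45 &&
$W '[[[0,0,-0.03],[0,0,0],1]]' >$q && python3 g.py 0.45 &&
$W '[[[0,0,-0.03],[0,0,0],1]]' >$q && python3 g.py 0.45 &&
$W '[[[0,0,-0.03],[0,0,0],1]]' >$q && python3 g.py 0.45 &&
$W '[[[0,0,-0.03],[0,0,0],1]]' >$q && python3 g.py 0.45
```

```text
6.15 yaw 2.092 Tz -0.171 F [ 5.7 -1.  -0.4] w 0.0434
6.25 yaw 2.013 Tz -0.101 F [ 6.4 -1.2  0.9] w 0.0434
6.35 yaw 1.967 Tz -0.034 F [ 6.4 -0.9  0.9] w 0.0434
6.45 yaw 1.921 Tz 0.027 F [ 6.2 -1.6  0.9] w 0.0437
6.55 yaw 1.874 Tz 0.028 F [ 5.6 -0.5  1.3] w 0.0433
6.65 yaw 1.827 Tz 0.201 F [ 5.5 -1.3  0.6] w 0.0433
6.75 yaw 1.780 Tz 0.241 F [ 6.5 -2.   0.3] w 0.0437
6.85 yaw 1.733 Tz 0.173 F [ 5.4 -0.4  1.3] w 0.0433
6.95 yaw 1.686 Tz 0.156 F [ 5.  -1.1  2.1] w 0.0434
7.05 yaw 1.638 Tz 0.112 F [ 5.  -1.8  2. ] w 0.0434
7.15 yaw 1.591 Tz 0.103 F [ 5.7 -1.4  1. ] w 0.0433
7.25 yaw 1.544 Tz 0.009 F [ 5.6 -1.9  1.4] w 0.0432
7.35 yaw 1.496 Tz -0.051 F [ 4.5 -2.1  2.4] w 0.0439
7.45 yaw 1.449 Tz -0.095 F [ 5.9 -2.7  1.6] w 0.0434
7.55 yaw 1.402 Tz -0.216 F [ 3.5 -1.8  0.8] w 0.0432
7.65 yaw 1.355 Tz -0.162 F [ 4.4 -1.   2.3] w 0.0433
7.75 yaw 1.308 Tz -0.073 F [ 4.4 -1.9  2.5] w 0.0438
7.85 yaw 1.261 Tz -0.014 F [ 3.  -2.   1.8] w 0.0432
7.95 yaw 1.214 Tz 0.076 F [ 3.7 -1.6  2.6] w 0.0435
```

```bash
W="python3 -m handwheel"; q=/dev/null
$W '[[[0,0,-0.03],[0,0,0],1]]' >$q && python3 g.py 0.45 &&
$W '[[[0,0,-0.03],[0,0,0],1]]' >$q && python3 g.py 0.45 &&
$W '[[[0,0,-0.03],[0,0,0],1]]' >$q && python3 g.py 0.45 &&
$W '[[[0,0,-0.03],[0,0,0],1]]' >$q && python3 g.py 0.45 &&
$W '[[[0,0,-0.03],[0,0,0],1]]' >$q && python3 g.py 0.45 &&
$W '[[[0,0,-0.03],[0,0,0],1]]' >$q && python3 g.py 0.45 &&
$W '[[[0,0,-0.03],[0,0,0],1]]' >$q && python3 g.py 0.45 &&
$W '[[[0,0,-0.03],[0,0,0],1]]' >$q && python3 g.py 0.45 &&
$W '[[[0,0,-0.03],[0,0,0],1]]' >$q && python3 g.py 0.45 &&
$W '[[[0,0,-0.03],[0,0,0],1]]' >$q && python3 g.py 0.45 &&
$W '[[[0,0,-0.03],[0,0,0],1]]' >$q && python3 g.py 0.45 &&
$W '[[[0,0,-0.03],[0,0,0],1]]' >$q && python3 g.py 0.45 &&
$W '[[[0,0,-0.03],[0,0,0],1]]' >$q && python3 g.py 0.45 &&
$W '[[[0,0,-0.03],[0,0,0],1]]' >$q && python3 g.py 0.45 &&
$W '[[[0,0,-0.03],[0,0,0],1]]' >$q && python3 g.py 0.45 &&
$W '[[[0,0,-0.03],[0,0,0],1]]' >$q && python3 g.py 0.45 &&
$W '[[[0,0,-0.03],[0,0,0],1]]' >$q && python3 g.py 0.45 &&
$W '[[[0,0,-0.03],[0,0,0],1]]' >$q && python3 g.py 0.45 &&
$W '[[[0,0,-0.03],[0,0,0],1]]' >$q && python3 g.py 0.45 &&
$W '[[[0,0,-0.03],[0,0,0],1]]' >$q && python3 g.py 0.45 &&
$W '[[[0,0,-0.03],[0,0,0],1]]' >$q && python3 g.py 0.45
```

```text
8.05 yaw 1.167 Tz 0.252 F [ 3.3 -1.7  2.5] w 0.0437
8.15 yaw 1.120 Tz 0.262 F [ 3.2 -1.9  3. ] w 0.0435
8.25 yaw 1.073 Tz 0.245 F [ 3.  -1.   3.8] w 0.0432
8.35 yaw 1.026 Tz 0.161 F [ 3.2 -1.5  3.3] w 0.0431
8.45 yaw 0.979 Tz 0.003 F [ 2.2 -0.8  3.3] w 0.0432
8.55 yaw 0.931 Tz -0.021 F [ 3.1 -1.2  3.8] w 0.0433
8.65 yaw 0.884 Tz -0.038 F [ 1.7 -1.6  4.8] w 0.0433
8.75 yaw 0.837 Tz -0.089 F [ 3.1 -0.5  3.9] w 0.0432
8.85 yaw 0.789 Tz -0.156 F [ 2.6 -0.5  3.9] w 0.0434
8.95 yaw 0.742 Tz -0.169 F [ 1.6 -0.6  4.5] w 0.0435
9.05 yaw 0.695 Tz -0.041 F [ 1.5 -0.5  3.8] w 0.0433
9.15 yaw 0.648 Tz 0.020 F [ 1.2 -1.   5.2] w 0.0438
9.25 yaw 0.601 Tz 0.001 F [1.3 0.7 4.5] w 0.0432
9.35 yaw 0.555 Tz 0.221 F [1.3 0.2 4.3] w 0.0435
9.45 yaw 0.508 Tz 0.276 F [ 1.9 -0.2  5.4] w 0.0433
9.55 yaw 0.461 Tz 0.193 F [ 1.5 -0.5  5.1] w 0.0436
9.65 yaw 0.413 Tz 0.091 F [1.1 0.8 4. ] w 0.0436
9.75 yaw 0.366 Tz 0.117 F [1.1 1.1 4.8] w 0.0434
9.85 yaw 0.319 Tz 0.093 F [1.7 1.5 4.9] w 0.0438
9.95 yaw 0.272 Tz -0.020 F [1.4 0.  5.3] w 0.0434
10.05 yaw 0.224 Tz -0.091 F [0.8 1.6 5. ] w 0.0435
```

```bash
W="python3 -m handwheel"; q=/dev/null
$W '[[[0,0,-0.03],[0,0,0],1]]' >$q && python3 g.py 0.45 &&
$W '[[[0,0,-0.03],[0,0,0],1]]' >$q && python3 g.py 0.45 &&
$W '[[[0,0,-0.03],[0,0,0],1]]' >$q && python3 g.py 0.45 &&
$W '[[[0,0,-0.03],[0,0,0],1]]' >$q && python3 g.py 0.45 &&
$W '[[[0,0,-0.03],[0,0,0],1]]' >$q && python3 g.py 0.45 &&
$W '[[[0,0,-0.03],[0,0,0],1]]' >$q && python3 g.py 0.45 &&
$W '[[[0,0,-0.03],[0,0,0],1]]' >$q && python3 g.py 0.45 &&
$W '[[[0,0,-0.03],[0,0,0],1]]' >$q && python3 g.py 0.45 &&
$W '[[[0,0,-0.03],[0,0,0],1]]' >$q && python3 g.py 0.45 &&
$W '[[[0,0,-0.03],[0,0,0],1]]' >$q && python3 g.py 0.45 &&
$W '[[[0,0,-0.03],[0,0,0],1]]' >$q && python3 g.py 0.45 &&
$W '[[[0,0,-0.03],[0,0,0],1]]' >$q && python3 g.py 0.45
```

```text
10.15 yaw 0.177 Tz -0.115 F [0.9 1.5 3.8] w 0.0434
10.25 yaw 0.130 Tz -0.170 F [1.6 0.8 4.4] w 0.0435
10.35 yaw 0.083 Tz -0.041 F [1.1 2.7 5.9] w 0.0431
10.45 yaw 0.036 Tz 0.027 F [0.9 2.3 4.9] w 0.0434
10.55 yaw -0.011 Tz 0.052 F [1.9 2.5 4.2] w 0.0435
10.65 yaw -0.058 Tz 0.268 F [0.2 1.9 5.2] w 0.0436
10.75 yaw -0.104 Tz 0.226 F [2.1 3.3 5. ] w 0.0433
10.85 yaw -0.152 Tz 0.177 F [1.3 2.4 4.5] w 0.0435
10.95 yaw -0.199 Tz 0.166 F [1.5 2.6 4.8] w 0.0435
11.05 yaw -0.246 Tz 0.093 F [0.9 4.1 4.9] w 0.0432
11.15 yaw -0.293 Tz 0.012 F [0.9 2.9 4. ] w 0.0435
11.25 yaw -0.341 Tz -0.065 F [1.8 3.1 4.9] w 0.0433
```

```bash
W="python3 -m handwheel"; q=/dev/null
$W '[[[0,0,-0.03],[0,0,0],1]]' >$q && python3 g.py 0.45 &&
$W '[[[0,0,-0.03],[0,0,0],1]]' >$q && python3 g.py 0.45 &&
$W '[[[0,0,-0.03],[0,0,0],1]]' >$q && python3 g.py 0.45 &&
$W '[[[0,0,-0.03],[0,0,0],1]]' >$q && python3 g.py 0.45; $W '[[[0,0,0],[0,0,0],1],[[0,0,0],[0,0,0],1]]' >$q && python3 g.py 0.45
```

```text
11.35 yaw -0.388 Tz -0.094 F [1.  3.3 4.8] w 0.0436
11.45 yaw -0.435 Tz -0.097 F [1.2 4.  5. ] w 0.0434
11.55 yaw -0.482 Tz -0.127 F [1.  3.5 4. ] w 0.0433
11.65 yaw -0.529 Tz 0.169 F [1.5 3.2 5.1] w 0.0435
11.85 yaw -0.526 Tz -0.000 F [1.4 5.  5.6] w 0.0436
```

The knob is resting in the fourth notch, with no torque at yaw -0.526. I'll release it, lift, and photograph it.

```bash
W="python3 -m handwheel"; q=/dev/null
$W '[[[0,0,0],[0,0,0],0.3],[[0,0,0],[0,0,0],0.1],[[0,0,0],[0,0,0],0],[[0,0,0],[0,0,0],0],[[0,0,0],[0,0,0],0]]' >$q && python3 g.py 0.45 &&
$W '[[[0,0,0],[0,0,0.3],0],[[0,0,0],[0,0,0.4],0],[[0,0,0],[0,0,0.5],0],[[0,0,0],[0,0,0.2],0]]' >$q && python3 g.py 0.45 &&
$W '[[[0,0,0.089],[-0.04,0.12,0],0.5],[[0,0,0.089],[-0.04,0.12,0],1],[[0,0,0.089],[-0.04,0.12,0],1],[[0,0,0.089],[-0.04,0.12,0],1],[[0,0,0.089],[-0.04,0.12,0],1]]' >$q && python3 g.py 0.45
$W '[[[0,0,0.089],[-0.04,0.12,0],1],[[0,0,0.089],[-0.04,0.12,0],1],[[0,0,0.089],[-0.04,0.12,0],1],[[0,0,0.089],[-0.04,0.12,0],1],[[0,0,0.089],[-0.04,0.12,0],1]]' >$q && python3 g.py 0.45
$W '[[[0,0,0.089],[-0.04,0.12,0],1],[[0,0,0.089],[-0.04,0.12,0],1],[[0,0,0.089],[-0.04,0.12,0],1],[[0,0,0.089],[-0.04,0.12,0],1],[[0,0,0.089],[-0.04,0.12,0],1]]' >$q && python3 t.py
python3 - <<'E'
from h import *
p,d=robot.snapshot("side");cv2.imwrite("pics/s2.png",cv2.resize(p[150:300,260:420,::-1],(640,600),interpolation=3))
E
```

```text
12.35 yaw -0.528 Tz 0.033 F [-1.2 -0.1  0.2] w 0.0794
12.75 yaw -0.528 Tz 0.000 F [ 0.5 -0.1 -0.1] w 0.0942
13.25 yaw 0.177 Tz -0.020 F [ 0.4 -0.1 -0.9] w 0.0577
13.75 yaw 0.876 Tz 0.001 F [-0.9  1.1  0.1] w 0.0175
t 14.25 pos [0.4666 0.0702 0.1578] yaw 1.575 F [-0.3  0.1 -0.4] T [-0.006 -0.102  0.023] w 0.0003 ff 0.0
```

View pics/s2.png

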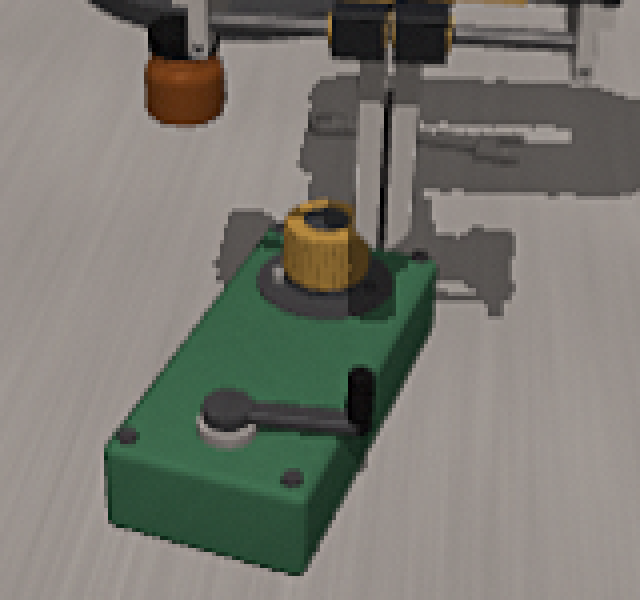

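The lug is now at (280, 272), on the far (+x) side, as expected after four clicks. Next I compute the arc for pushing the lever.

```bash
python3 - <<'E'
import numpy as np
pv=np.array([.528,.1117])
def P(a,c=.015):
    f=np.pi+.016-a; return pv+.06*np.array([np.cos(f),np.sin(f)])-c*np.array([np.sin(f),-np.cos(f)])
print("start",P(0)); k=np.arange(0,1.31,.1)
for a in k[:-1]: print(round(a+.1,1),((P(a+.1)-P(a))/.05).round(3),P(a+.1).round(4))
E
W="python3 -m handwheel"
$W '[[[0,0,0],[0.04,0,-0.4],1],[[0,0,0],[0,0,-0.4],1],[[0,0,0],[0,0,-0.3],1],[[0,0,0],[0,0,-0.16],1],[[0,0,0],[0,0,0],1]]' >/dev/null; python3 t.py
$W '[[[0,0,0],[0,0.15,0],1],[[0,0,0],[0,0.15,0],1],[[0,0,0],[0,0.1,0],1],[[0,0,0],[0,0.1,0],1]]' >/dev/null; python3 t.py
```

```text
start [0.46824767 0.09574196]
0.1 [-0.026  0.121] [0.467  0.1018]
0.2 [-0.014  0.123] [0.4663 0.1079]
0.3 [-0.001  0.124] [0.4662 0.1141]
0.4 [0.011 0.123] [0.4668 0.1203]
0.5 [0.023 0.121] [0.4679 0.1263]
0.6 [0.035 0.119] [0.4697 0.1323]
0.7 [0.047 0.114] [0.472 0.138]
0.8 [0.058 0.109] [0.4749 0.1434]
0.9 [0.069 0.103] [0.4784 0.1486]
1.0 [0.079 0.095] [0.4823 0.1534]
1.1 [0.088 0.087] [0.4867 0.1577]
1.2 [0.096 0.078] [0.4915 0.1616]
1.3 [0.103 0.068] [0.4966 0.165 ]
t 14.8 pos [0.468  0.0698 0.0939] yaw 1.568 F [-0.8  1.2  0.3] T [-0.055 -0.06   0.047] w 0.0005 ff 0.0
t 15.2 pos [0.4694 0.0958 0.0962] yaw 1.570 F [ 0.3 -0.9  0.2] T [ 0.022 -0.104 -0.025] w 0.0005 ff 0.0
```

```bash
W="python3 -m handwheel"
$W '[[[0,0,-0.064],[-0.03,0.12,0],1],[[0,0,-0.064],[-0.01,0.12,0],1],[[0,0,-0.064],[0,0.12,0],1]]' >/dev/null; python3 t.py
$W '[[[0,0,-0.064],[0.01,0.12,0],1],[[0,0,-0.064],[0.02,0.12,0],1],[[0,0,-0.064],[0.04,0.12,0],1]]' >/dev/null; python3 t.py
$W '[[[0,0,-0.064],[0.05,0.11,0],1],[[0,0,-0.064],[0.06,0.11,0],1],[[0,0,-0.064],[0.07,0.1,0],1]]' >/dev/null; python3 t.py
```

```text
t 15.5 pos [0.467  0.1129 0.096 ] yaw 1.264 F [-1.2 -1.5  0.5] T [-0.317  0.016 -0.042] w 0.0004 ff 1.0
t 15.8 pos [0.4701 0.131  0.0958] yaw 0.962 F [-1.5 -1.2  1.2] T [-0.294  0.273 -0.024] w 0.0007 ff 1.0
t 16.1 pos [0.4785 0.1475 0.0955] yaw 0.661 F [-3.7  0.1  1.1] T [-0.059  0.506  0.007] w 0.0003 ff 1.2
```

Contact is good at about 2–3 N. I'll carry on to the end stop with a force check after each row.

```bash
W="python3 -m handwheel"; q=/dev/null
cat > f.py <<'E'
import sys
from bench import robot
o=robot.get_obs();F=o["wrist_force"]
print("%.2f"%o["time"],o["tool_pos"].round(4),"yaw %.3f"%o["ee_rot"][2],F.round(1))
sys.exit(int((F[0]**2+F[1]**2)**.5>10))
E
$W '[[[0,0,-0.064],[0.08,0.1,0],1]]' >$q; python3 f.py &&
$W '[[[0,0,-0.064],[0.09,0.09,0],1]]' >$q; python3 f.py &&
$W '[[[0,0,-0.03],[0.05,0.04,0],1]]' >$q && python3 f.py &&
$W '[[[0,0,-0.03],[0.05,0.04,0],1]]' >$q && python3 f.py &&
$W '[[[0,0,-0.0],[0.05,0.03,0],1]]' >$q && python3 f.py &&
$W '[[[0,0,-0.0],[0.05,0.03,0],1]]' >$q && python3 f.py &&
$W '[[[0,0,-0.0],[0.05,0.03,0],1]]' >$q && python3 f.py &&
$W '[[[0,0,-0.0],[0.05,0.03,0],1]]' >$q && python3 f.py
```

```text
16.20 [0.4825 0.1527 0.0955] yaw 0.560 [-3.1 -0.8  0.1]
16.30 [0.4869 0.1574 0.0955] yaw 0.460 [-2.8 -0.4  1.5]
16.40 [0.4893 0.1594 0.0954] yaw 0.414 [-7.7 -1.6  3.7]
16.50 [0.4893 0.16   0.0952] yaw 0.368 [-12.3  -5.6   8.2]
```

```bash
W="python3 -m handwheel"; q=/dev/null
$W '[[[0,0,0],[0.02,0.01,0],1],[[0,0,0],[0,0,0],1]]' >$q; python3 f.py
$W '[[[0,0,0],[-0.2,-0.08,0],1],[[0,0,0],[-0.3,-0.12,0],1],[[0,0,0],[-0.3,-0.12,0],1],[[0,0,0],[0,0,0.5],1],[[0,0,0],[-0.3,0,0.8],1]]' >$q; python3 f.py
$W '[[[0,0,0],[-0.7,-0.5,0.8],1],[[0,0,0],[-0.7,-0.8,0.5],1],[[0,0,0],[-0.3,-0.9,0],1],[[0,0,0],[0,-0.9,0],1],[[0,0,0],[0,-0.9,0],1]]' >$q; python3 f.py
$W '[[[0,0,0],[0,-0.9,0],1],[[0,0,0],[0,-0.9,0],1],[[0,0,0],[0,-0.9,0],1],[[0,0,0],[0,0,0],1]]' >$q; python3 f.py
python3 - <<'E'
from h import *
p,d=robot.snapshot("top");a=p[60:360,120:520,::-1];cv2.imwrite("pics/top9.png",cv2.resize(a,(800,600),interpolation=3))
p,d=robot.snapshot("side");cv2.imwrite("pics/s9.png",cv2.resize(p[150:300,260:420,::-1],(640,600),interpolation=3))
hsv=cv2.cvtColor(cv2.imread("pics/top9.png"),cv2.COLOR_BGR2HSV)
E
```

```text
16.70 [0.4893 0.16   0.0952] yaw 0.370 [-11.6  -4.7   8.5]
17.20 [0.4374 0.1446 0.1584] yaw 0.368 [1.3 1.4 0.2]
17.70 [ 0.3642 -0.0464  0.2169] yaw 0.371 [ 0.4  0.1 -0. ]
18.10 [ 0.364  -0.1846  0.2157] yaw 0.362 [ 0.1  0.4 -0.5]
```

View pics/top9.png

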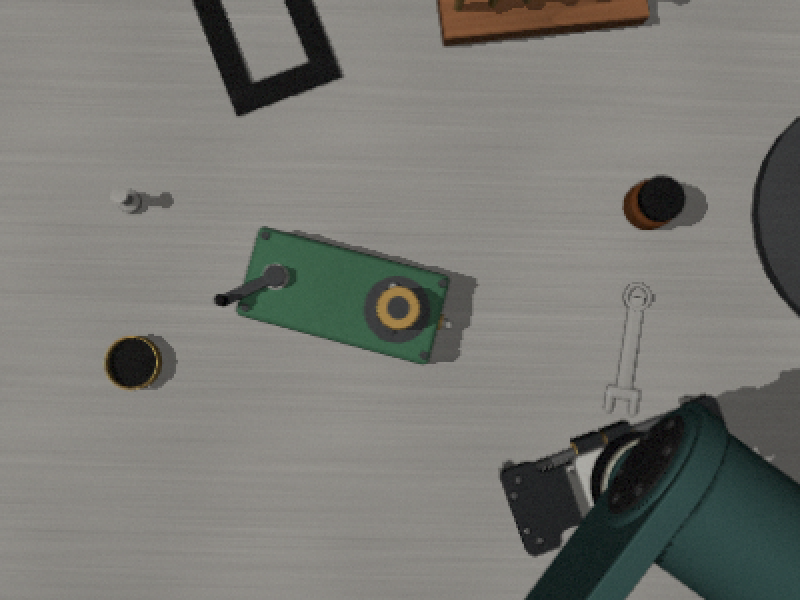

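View pics/s9.png

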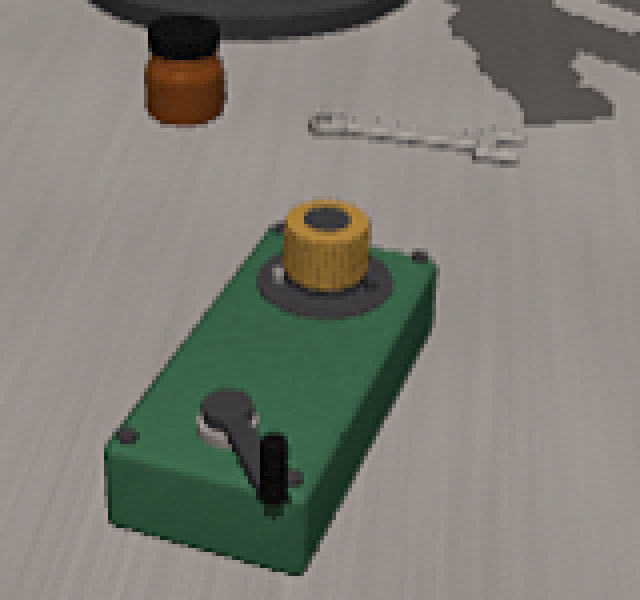

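The pin now sits at (222, 299), swung towards +y. The lug is on the knob's far side and nothing else has moved. I'll check the lever angle numerically.

Run:
```python
from h import *
def pin(f,full,lo,hi):
    im=cv2.imread(f); im=im if full else None
    return im
top0=cv2.imread("pics/top0.png");t9=robot.snapshot("top")[0][:,:,::-1]
pv=np.array([.528,.1117])
for im,(u,v) in((top0,(255,226)),(t9,(231,209))):
    g=im[v-6:v+7,u-6:u+7].sum(2).astype(float); m=g<g.min()+45
    y,x=np.nonzero(m);c=(u-6+x.mean(),v-6+y.mean());w=world("top",[c],z=.087)[0,:2]
    r=w-pv;print(c,m.sum(),w.round(4),np.linalg.norm(r).round(4),"angle",np.arctan2(r[1],r[0])%(2*np.pi))
```

```text
(np.float64(256.1666666666667), np.float64(225.33333333333334)) 6 [0.4693 0.1086] 0.0588 angle 3.1947999529202837
(np.float64(232.1), np.float64(210.3)) 10 [0.4989 0.1592] 0.0557 angle 2.1203705897662424
```

Run:
```python
from h import *
w=world("side",[(350.2,242.6),(328.2,259.2)],z=.089);print(w)
p=world("side",[(260+228/4,150+402/4)],z=.07);print("pivot",p)
t=world("top",[(255,226),(231,209.5)],z=.089);print(t)
for q in(w,t):
    c=np.linalg.norm(q[1]-q[0]);print("chord",c,"angle",2*np.arcsin(c/.12))
    for P in q: print(np.linalg.norm(P[:2]-[.528,.1117]))
```

```text
[[0.47140812 0.11162189 0.089     ]
 [0.50395894 0.16323087 0.089     ]]
pivot [[0.52982543 0.11782765 0.07      ]]
[[0.46781326 0.11070713 0.089     ]
 [0.50040304 0.161192   0.089     ]]
chord 0.061016744141171975 angle 1.0668206954608346
0.05659193247395178
0.05686302169753419
chord 0.06009005752630814 angle 1.0489311430991328
0.060194930145717626
0.05666613032733431
```

Both cameras put the swing at about 1.06 rad, not 1.2. Either the lever started part way, or it stalled short. I'll push it once more, higher on the pin and firmer, to find out.

```bash
W="python3 -m handwheel"; q=/dev/null
sed -i 's/>10/>float(sys.argv[1])/' f.py
$W '[[[0,0,0],[0.24,0.82,-0.14],1],[[0,0,0],[0.24,0.82,-0.14],1],[[0,0,0],[0.24,0.82,-0.14],1],[[0,0,0],[0.24,0.82,-0.14],1]]' >$q
$W '[[[0,0,0],[0.24,0.82,-0.14],1],[[0,0,0],[0.24,0.82,-0.14],1],[[0,0,0],[0.24,0.82,-0.14],1],[[0,0,0],[0.24,0.82,-0.14],1]]' >$q
$W '[[[0,0,0],[0,0,-0.4],1],[[0,0,0],[0,0,-0.4],1],[[0,0,0],[0,0,-0.35],1],[[0,0,0],[0,0,0],1]]' >$q; python3 f.py 10
$W '[[[0,0,0],[0.2,0.08,0],1],[[0,0,0],[0.15,0.06,0],1],[[0,0,0],[0.05,0.02,0],1]]' >$q; python3 f.py 10
```

```text
19.45 [0.4574 0.1493 0.0998] yaw 0.373 [ 1.3  0.2 -0.2]
19.75 [0.4823 0.1565 0.1039] yaw 0.370 [-0.8  0.4  0.5]
```

```bash
W="python3 -m handwheel"; q=/dev/null
$W '[[[0,0,0],[0.1,0.04,0],1]]' >$q; python3 f.py 24 &&
$W '[[[0,0,0],[0.06,0.025,0],1]]' >$q; python3 f.py 24 &&
$W '[[[0,0,0],[0.06,0.025,0],1]]' >$q; python3 f.py 24 &&
$W '[[[0,0,0],[0.06,0.025,0],1]]' >$q; python3 f.py 24 &&
$W '[[[0,0,0],[0.06,0.025,0],1]]' >$q; python3 f.py 24 &&
$W '[[[0,0,0],[0.06,0.025,0],1]]' >$q; python3 f.py 24
```

```text
19.85 [0.4864 0.158  0.1033] yaw 0.369 [ 0.4  0.3 -0.3]
19.95 [0.489  0.159  0.1028] yaw 0.369 [-5.3 -0.8  2.6]
20.05 [0.4894 0.1593 0.1024] yaw 0.369 [-10.8  -3.2   7.5]
20.15 [0.4899 0.1596 0.1023] yaw 0.369 [-17.8  -6.9  12.6]
20.25 [0.4903 0.1598 0.1021] yaw 0.369 [-23.9  -9.4  17.4]
20.25 [0.4903 0.1598 0.1021] yaw 0.369 [-23.9  -9.4  17.4]
```

It stalled at the same place under 25 N, so this is the hard end stop. I'll back away and hand in.

```bash
W="python3 -m handwheel"; q=/dev/null
$W '[[[0,0,0],[-0.2,-0.08,0],1],[[0,0,0],[-0.3,-0.12,0],1],[[0,0,0],[-0.4,-0.12,0],1],[[0,0,0],[-0.2,0,0.5],1],[[0,0,0],[-0.3,0,0.8],1]]' >$q; python3 f.py 10
$W '[[[0,0,0],[-0.5,-0.4,0.6],1],[[0,0,0],[-0.5,-0.6,0.3],1],[[0,0,0],[0,-0.6,0],1],[[0,0,0],[0,0,0],1],[[0,0,0],[0,0,0],1]]' >$q; python3 f.py 10
python3 - <<'E'
from h import *
p,d=robot.snapshot("side");a=p[:,:,::-1].astype(float)
s=cv2.resize(p[150:300,260:420,::-1],(640,600),interpolation=3).astype(float)
print("diff vs s9 around head",np.abs(s-cv2.imread("pics/s9.png"))[200:560,100:440].mean(),"knob",np.abs(s-cv2.imread("pics/s9.png"))[200:310,260:390].mean())
print(robot.close_job())
E
```

```text
20.75 [0.4253 0.146  0.165 ] yaw 0.368 [0.7 0.3 0.7]
21.25 [0.3776 0.0665 0.2125] yaw 0.367 [-0.1  0.  -0.2]
diff vs s9 around head 1.371285403050109 knob 1.3116083916083916
the job is handed in; nothing more can be done
None
```

I zeroed the knob on its stop at about 0.46 N m peak, turned it clockwise four clicks counted by torque, pushed the lock lever to its hard stop and handed the job in at about 21 s; the cameras measured the lever's swing at about 1.06 rad rather than 1.2, but it would go no further under 25 N.

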